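Load the reference bottle, then hold the slide carrier flush on the sloped reader stage

TASK

Get the slide reader ready for a reading: first seat the amber reference bottle upright and fully down in the round socket of the reader and let go of it. Then pick up the slide carrier by its fin, tilt it to the slope of the stage, lay its flat underside flush on the sprung platen, edges parallel and centred, and press lightly so that the platen gives a few millimetres without reaching its stop. Finish while still gripping the carrier and holding it pressed there; do not let go, do not shift the stage's tilt, and leave the other things on the counter alone.

Things in the scene. Friction and masses are not known exactly. Their poses are not given: they have to be found in the camera images.
- reader: white desktop slide reader, fixed; low base 150 (x) x 230 (y) x 22 mm with the sloped stage on its left half (+y), the bottle socket on its right (-y). Origin: centre of the underside; x away from the robot at yaw 0, z up. Stage hinge axis: along the reader's y, through reader point (10, 50, 66) mm. Hinge cheeks, 78 mm high, stand 36 to 44 mm to either side of the stage's centre line
- socket (a point): centre of the inner floor of the bottle socket, at reader point (0, -65, 28) mm; axes of the reader. The socket is a dark grey cup, 52 mm outside, bore 39 mm, 18 mm deep, open at the top (rim 46 mm above the counter)
- stage_tilt (a joint): slope of the stage in rad: 0 is level, positive lowers the edge nearest the robot, so that the face looks up and toward the robot. Starts anywhere from 0.3 to 0.65. The hinge is clamped tight (about 3 N m to shift it)
- stage_edge (a point): middle of the near (low) edge of the dark steel yoke under the platen, 42 mm toward the robot from the hinge axis; it turns with the stage, and does not move with the platen
- platen (a point): centre of the upper face of the platen, a bare aluminium plate 80 (x) x 56 (y) x 6 mm with a black round window in its centre; 14 mm above the hinge axis along the face's normal when not pressed. Axes: z is the face's outward normal, y the reader's y, x up the slope. Moves with the platen
- platen_press (a joint): how far the platen is pressed in along its normal, in m: 0 at rest, stop at 0.010. Spring: about 1 N to start it, then 1 N per mm
- slide_carrier: loose white plastic slide carrier, its fin ribbed in black: flat plate 76 (x) x 52 (y) x 6 mm with an upright fin at its centre to hold it by, 36 (x) x 12 (y) mm, from 6 to 42 mm above the underside. Origin: centre of the flat underside; z up through the fin, x along plate and fin. Turned half round it is the same. About 60 g. It starts flat on the counter, fin up, left or right of the reader
- reference_bottle: loose amber glass bottle with a white cap, 33 mm diameter, 74 mm tall; the round body, plain up to 52 mm above the underside, is what to grasp. Origin: centre of the underside; z up. About 60 g. It starts upright on the counter, on the other side of the reader from the carrier
- sample_cup: bystander: white sample cup with screw lid, 46 mm diameter, 56 mm tall, on the counter in front of the reader; leave alone. Origin: centre of the underside
- clear_vial: bystander: small clear vial, 25 mm diameter, 50 mm tall, in front of the reader; leave alone. Origin: centre of the underside
- tape_roll: bystander: roll of beige tape lying flat, 98 mm diameter, 25 mm tall, in front of the reader; leave alone. Origin: centre of the underside
- spare_cup: bystander: second white sample cup, 46 mm diameter, 56 mm tall, right of the reader; leave alone. Origin: centre of the underside
Not all that is in view belongs to the job. Leave any brown or yellow look-alike of the slide_carrier alone.

How it is judged:
By the outcome, as a careful person would: the job done as asked, in the order asked, and still so for the second after the job is handed in, while the arm keeps its last pose, push and grip.
It also fails if it takes over 56 s, if anything falls off the work surface, if the arm or the gripper's body presses on something with over 40 N, if the wrist force passes 120 N, or if a joint passes its speed limit or range.

ROBOT

A 7-joint arm with a two-finger parallel gripper is mounted at the origin on a cart in front of the work surface, level with it; the furniture and walls round the work are solid. World frame = base frame: x ahead of the robot, y to its left, z up, the work surface at z = 0. Lengths are in m, angles in rad, forces in N, time in s.
With the tool pointing down it reaches from about 0.425 to 0.875 m from the base axis. Payload 8.4 kg.
Tool frame: the origin (TCP) lies between the finger pads; the fingertips stand 8 mm ahead of it and the grasp point (between the pads) lies 11 mm behind it; z points along the fingers, y is the line along which they close (so a half turn about z gives the same grasp; the last joint's range is limited). The gripper opens to 85 mm and grips with 20 to 120 N. Pads are 22 mm wide; open, the fingers measure 114 mm over their backs; the gripper's body (76 mm by 85 mm) begins 54 mm behind the grasp point. The pads swing forward as they close: fully open they stand 13 mm farther back than shut.
Start: joints at [1.241, 0.333, 0.04, 1.465, -0.013, 1.343, -0.059], TCP at [0.149, -0.633, 0.239] pointing down, gripper open.
Joint ranges: [-2.58, 2.58], [-0.38, 2.09], [-1.3, 1.39], [0.25, 2.4], [-1.5, 4.64], [0.08, 2.09], [-2.65, 2.65]. Speed limits (rad/s): [2.22, 2.22, 2.79, 2.79, 3.14, 3.14, 3.14].

INTERFACE

Orientations are given as a rotation vector (axis times angle).
In Python, from plant import monitor, viewer, job gives the robot as it stands.
- The arm moves only by the shell command python3 -m pendant 'ROWS' [FORCE]. ROWS is JSON, a list that holds one entry, the list of rows, each a list of 7 numbers: the opening, from 0 (shut) to 1 (fully open), then the shift along the tool's x, y, z in mm, then the turn, a rotation vector about the tool's x, y, z in degrees. A call has 1 to 8 rows; each row is the pose to reach, as a shift and turn from the pose commanded when the call began, along the tool's axes at that moment; what a row does not reach only later rows make up. A row lasts 1/8 s, in which the tool goes at most 62.5 mm and 10.7 degrees, less where a joint would pass 70% of its speed; a pose out of reach is approached as far as the arm can. A call with a gripper value outside its range is refused whole. The fingers move at their own pace and stop on an object; FORCE is the grip in N (left out, the last holds). Time passes only in rows, so rows that repeat a pose let the fingers close. It gives the time, the measured TCP pose, the force, the opening and the grip force at its end, in the units of the state.
- monitor.get_state(): the state, without advancing time (a new reading comes with each control period).
- viewer.snapshot(name): name is "scene" or "top" or "wrist"; returns a dict with "pixels" (384x512x3 uint8, red, green, blue), "fov_y" (degrees; the focal length in pixels is half the picture's height over the tangent of half this angle, whatever the lens; pixels are square), "cx", "cy" (the principal point, pixels), "rvec" (rotation vector, rad) and "tvec" (3), from world to camera coordinates, as OpenCV has them; the wrist camera has in their place "mount" (4x4, takes a point from camera to tool coordinates, whose origin is the TCP and whose axes are the flange's). Camera axes: x right, y down, z forward; pixel columns grow to the right and rows downward; lengths in m; the calibration is good to about 2 mm. A picture is of the moment at which its call begins: read the wrist's pose just before it. There is no depth.
- job.hand_in(): hands the job in; it is judged then, once.
The state is a dict: "clock": time; "qpos": joint angles; "qd": joint speeds; "joint_efforts": joint torques, N m; "tcp_pos": TCP position; "ee_rot": TCP orientation; "wrist_force": force on the tool from outside, world axes, zero at the start; "wrist_torque": the same for the moment, N m; "gripper_width": opening from 0.0 (shut) to 1.0 (fully open); "grip_force": force on a finger pad.
Only numpy, scipy, OpenCV 4.12 (cv2) and the standard library are available. Lean on these libraries where they do the work, as an engineer would, in place of code of your own. Each camera call takes 0.05 s, during which the arm holds its last target. There are 200 camera calls.

## Working session

There is one attempt and no reset: what is moved stays moved. The work goes in short steps, Python scripts to look and compute and a shell command to move; the robot and the scene stay as the last step left them, time stands still between calls to the robot, and variables do not carry over. Pictures are saved under pics/ and viewed, at most 10 in all, crops included, and the job is handed in when it is done.

```bash
ls; mkdir -p pics; cat > h.py <<'E'
import numpy as np, cv2
from scipy.spatial.transform import Rotation as R
from plant import monitor, viewer, job
def snap(name,fn=None):
    st=monitor.get_state(); s=viewer.snapshot(name)
    im=cv2.cvtColor(np.array(s["pixels"]),cv2.COLOR_RGB2BGR)
    f=im.shape[0]/2/np.tan(np.radians(s["fov_y"])/2)
    K=np.array([[f,0,s["cx"]],[0,f,s["cy"]],[0,0,1]])
    if "mount" in s:
        T=np.eye(4);T[:3,:3]=R.from_rotvec(st["ee_rot"]).as_matrix();T[:3,3]=st["tcp_pos"]
        W=T@np.array(s["mount"]); Rc=W[:3,:3]; c=W[:3,3]
    else:
        Rm=R.from_rotvec(np.ravel(s["rvec"])).as_matrix(); Rc=Rm.T; c=-Rm.T@np.ravel(s["tvec"])
    if fn: cv2.imwrite("pics/"+fn,im)
    return dict(im=im,K=K,Rc=Rc,c=c,st=st)
def ray(v,p): 
    d=v["Rc"]@np.linalg.inv(v["K"])@np.array([p[0],p[1],1.]); return d/np.linalg.norm(d)
def onz(v,p,z): d=ray(v,p); return v["c"]+d*(z-v["c"][2])/d[2]
def proj(v,X): 
    q=v["K"]@(v["Rc"].T@(np.array(X)-v["c"])); return q[:2]/q[2]
def tri(vs,ps):
    A=np.zeros((3,3));b=np.zeros(3)
    for v,p in zip(vs,ps):
        d=ray(v,p);M=np.eye(3)-np.outer(d,d);A+=M;b+=M@v["c"]
    return np.linalg.solve(A,b)
def blobs(im,lo,hi,amin=40):
    m=cv2.inRange(cv2.cvtColor(im,cv2.COLOR_BGR2HSV),np.array(lo),np.array(hi))
    n,l,s,c=cv2.connectedComponentsWithStats(m)
    return m,[(s[i].tolist(),c[i].round(1).tolist()) for i in range(1,n) if s[i][4]>=amin]
E
python3 - <<'E'
from h import *
a=snap("scene","s.png");b=snap("top","t.png")
for v in(a,b):print(v["c"].round(3),v["K"][0,0],v["Rc"].round(2).tolist())
st=a["st"];print(st)
cv2.imwrite("pics/st.png",np.vstack([a["im"],b["im"]])[:, :] if 0 else cv2.resize(b["im"],(800,600)))
cv2.imwrite("pics/s8.png",cv2.resize(a["im"],(800,600)))
E
```

```text
pics
[-0.267  0.585  0.787] 444.8701882811244 [[-0.57, -0.51, 0.65], [-0.82, 0.33, -0.46], [0.02, -0.8, -0.61]]
[0.231 0.066 1.179] 350.53626888721783 [[-0.02, -0.98, 0.21], [-1.0, 0.02, 0.0], [-0.01, -0.21, -0.98]]
{'clock': 0.0, 'qpos': array([ 1.24075163,  0.33388086,  0.0398787 ,  1.46627844, -0.01339819,
        1.34330956, -0.05848007]), 'qd': array([ 0.00164493, -0.00023119, -0.00031874,  0.00186328,  0.00026076,
       -0.00106712, -0.00066304]), 'joint_efforts': array([ 5.42672242e-04, -6.58565140e+01,  1.36552870e+00, -4.05563629e+01,
        1.67617283e-02,  1.26564110e-02,  1.06233784e-05]), 'tcp_pos': array([ 0.14858595, -0.63232727,  0.23843724]), 'ee_rot': array([-3.11911722e+00, -3.61620590e-01,  4.64510074e-04]), 'wrist_force': array([-0.29581875,  0.1394727 , -0.32107027]), 'wrist_torque': array([ 0.04123132, -0.03302981,  0.01566774]), 'grip_force': 0.0, 'gripper_width': 0.9991329779877857}
```

View pics/st.png

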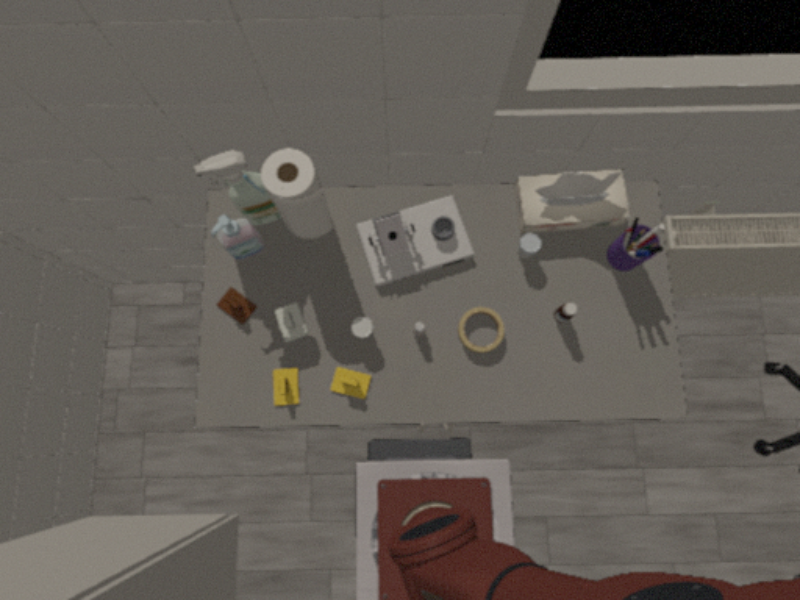

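View pics/s8.png

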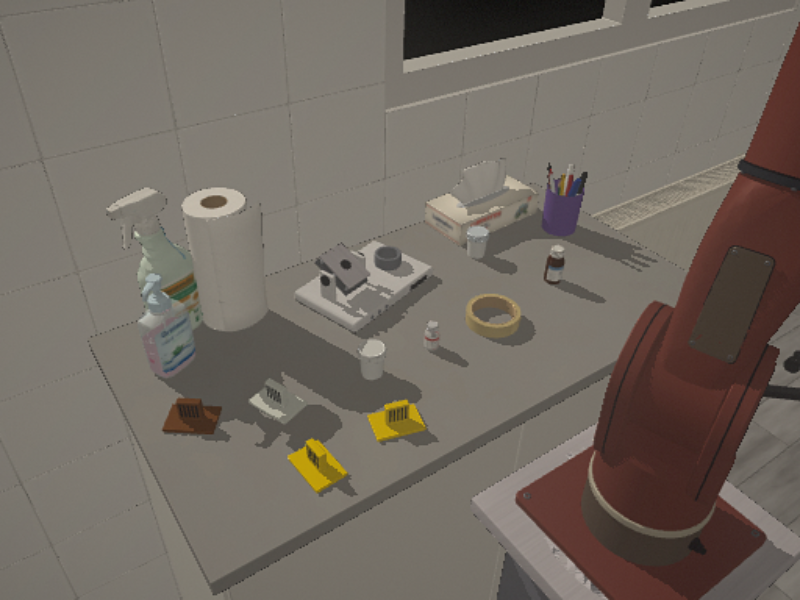

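Top view (800-px scale): bottle cap at (567,311), white carrier at (291,321), reader about (415,241), socket (443,229), window (393,236). Scene view: bottle cap (557,250), carrier (277,400), socket (387,257), window (346,265).

```bash
python3 - <<'E'
from h import *
a=snap("scene");b=snap("top");k=.64
P=lambda u,v:(u*k,v*k)
for n,pt,ps,z in [("cap",(567,311),(557,250),.074),("sock",(443,228),(387,253),.046),("window",(393,236),(346,265),.08),("carrier",(291,321),(277,400),.006),("spare",(530,244),(477,233),.056),("sample",(362,327),(372,346),.056),("vial",(419,327),(432,325),.05)]:
    print(n,onz(b,P(*pt),z).round(3),onz(a,P(*ps),z).round(3),tri([a,b],[P(*ps),P(*pt)]).round(3))
# masks top crop
im=b["im"]; g=cv2.cvtColor(im,cv2.COLOR_BGR2HSV)
for p in [(567,308),(566,316),(395,265),(374,270),(340,300),(291,321),(443,228),(430,270),(405,260)]:
    x,y=int(p[0]*k),int(p[1]*k);print(p,g[y,x])
c=cv2.resize(b["im"][115:200,165:310],None,fx=5,fy=5,interpolation=cv2.INTER_CUBIC)
cv2.imwrite("pics/c1.png",c)
c=cv2.resize(a["im"][145:280,150:285],None,fx=4.4,fy=4.4,interpolation=cv2.INTER_CUBIC)
cv2.imwrite("pics/c2.png",c)
E
```

```text
cap [ 0.444 -0.28   0.074] [ 0.443 -0.283  0.074] [ 0.443 -0.28   0.075]
sock [ 0.639 -0.035  0.046] [ 0.641 -0.035  0.046] [ 0.639 -0.034  0.047]
window [0.611 0.074 0.08 ] [0.607 0.075 0.08 ] [0.612 0.074 0.077]
carrier [0.447 0.3   0.006] [0.446 0.298 0.006] [0.446 0.299 0.007]
spare [ 0.595 -0.219  0.056] [ 0.591 -0.215  0.056] [ 0.597 -0.22   0.051]
sample [0.422 0.142 0.056] [0.424 0.139 0.056] [0.421 0.142 0.059]
vial [0.421 0.024 0.05 ] [0.419 0.024 0.05 ] [0.421 0.023 0.048]
(567, 308) [ 18  26 147]
(566, 316) [  8 120  34]
(395, 265) [ 15  25 104]
(374, 270) [ 21  23 152]
(340, 300) [ 4 26 79]
(291, 321) [27 29 87]
(443, 228) [50 13 61]
(430, 270) [15 21 95]
(405, 260) [ 11  20 104]
```

View pics/c1.png

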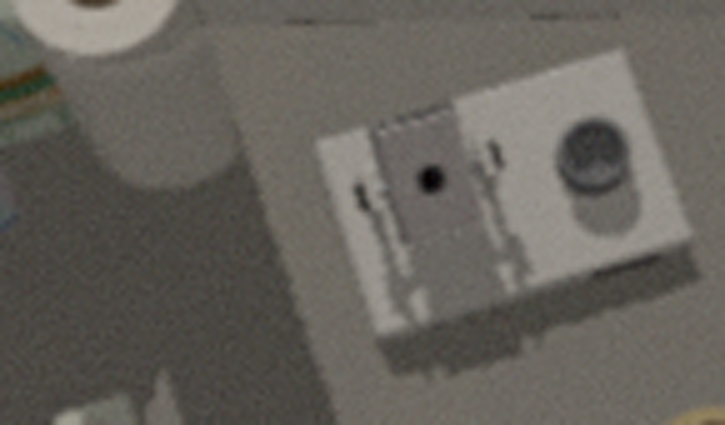

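The crop shows the reader from above: base top corners at (318,140), (628,50), (692,238), (380,335), window at (431,179), socket rim at about (593,152), and cheek tops at (360,197) and (494,156).

View pics/c2.png

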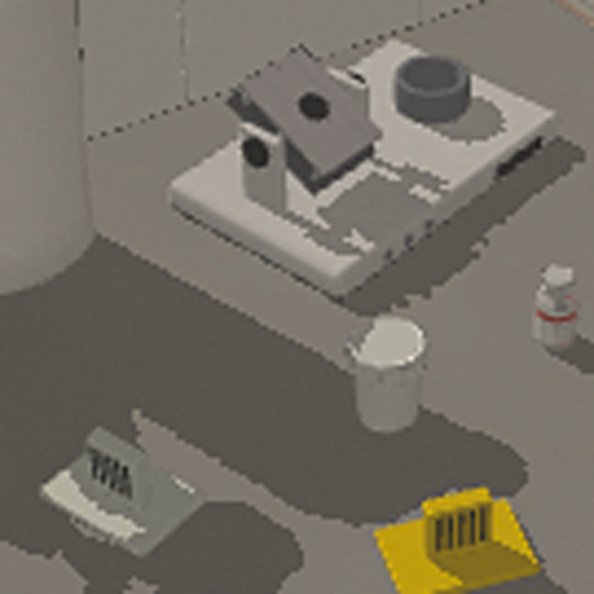

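```bash
cat >> h.py <<'E'
def rel(pos,Rt=None):
    st=monitor.get_state(); R0=R.from_rotvec(st["ee_rot"])
    d=R0.inv().apply(np.array(pos)-st["tcp_pos"])*1000
    t=(R0.inv()*Rt).as_rotvec(degrees=True) if Rt is not None else np.zeros(3)
    print("shift",d.round(1),"turn",t.round(2))
E
python3 - <<'E'
from h import *
b=snap("top")
q=lambda u,v:(165+(u+.5)/5-.5,115+(v+.5)/5-.5)
c=[onz(b,q(*p),.022) for p in[(318,140),(628,50),(692,238),(380,335)]]
for i in range(4):
    d=c[(i+1)%4]-c[i];print(c[i].round(4),np.linalg.norm(d).round(4),np.degrees(np.arctan2(d[1],d[0])).round(2))
print("centre",np.mean(c,0).round(4))
for z in(.07,.08):print(onz(b,q(431,179),z).round(4))
print("sock",onz(b,q(593,152),.046).round(4))
rel([.443,-.28,.239])
E
```

```text
[0.6642 0.1555 0.022 ] 0.2275 -74.12
[ 0.7264 -0.0633  0.022 ] 0.1442 -164.59
[ 0.5874 -0.1016  0.022 ] 0.2248 106.61
[0.5231 0.1138 0.022 ] 0.1471 16.46
centre [0.6253 0.0261 0.022 ]
[0.6172 0.0767 0.07  ]
[0.6137 0.0766 0.08  ]
sock [ 0.6425 -0.0337  0.046 ]
shift [ 3.672e+02 -2.759e+02  1.000e-01] turn [0. 0. 0.]
```

The scene crop shows the carrier (fin base near (110,490)), the stage sloping toward the robot, window at (315,105) and socket rim centre at (432,75). Reader yaw is about 16°, and the edge lengths match the given sizes.

```bash
python3 -m pendant '[[[1,50,-37,0,0,0,0],[1,100,-75,0,0,0,0],[1,150,-113,0,0,0,0],[1,200,-150,0,0,0,0],[1,250,-188,0,0,0,0],[1,300,-226,0,0,0,0],[1,335,-252,0,0,0,0],[1,352,-265,0,0,0,0]]]' 30
python3 - <<'E'
from h import *
w=snap("wrist","w1.png");print(w["c"].round(3),w["Rc"].round(2).tolist(),proj(w,[.443,-.28,.074]).round(1))
cv2.imwrite("pics/w1.png",cv2.resize(w["im"],(800,600)))
rel([.443,-.28,.15])
E
```

```text
clock: 1.25
tcp_pos: [0.4324, -0.2916, 0.2394]
ee_rot: [-3.12, -0.367, -0.001]
wrist_force: [-0.4, -0.6, 0.3]
gripper_width: 1.0
grip_force: 0.0
[ 0.496 -0.277  0.374] [[0.23, -0.94, -0.25], [-0.97, -0.22, -0.06], [0.0, 0.26, -0.97]] [242.9 165. ]
shift [11.2 -7.4 89.5] turn [0. 0. 0.]
```

View pics/w1.png

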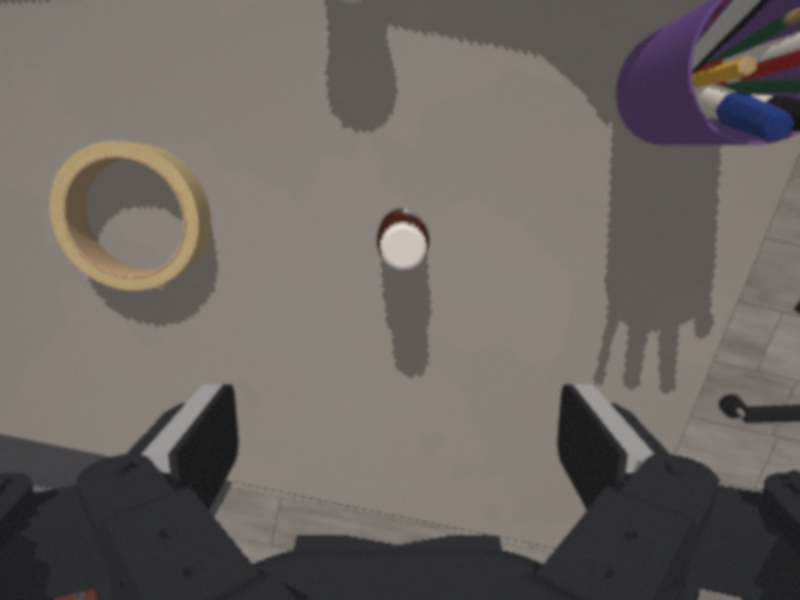

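The wrist view shows the cap centred at (403,245), with the area around the bottle clear for the fingers.

```bash
python3 - <<'E'
from h import *
w=snap("wrist");a=snap("scene");b=snap("top")
def cap(v,roi):
    x,y=map(int,roi); s=v["im"][y-15:y+16,x-15:x+16]
    g=cv2.cvtColor(s,cv2.COLOR_BGR2HSV)
    return s,g
m,bl=blobs(w["im"],(0,0,165),(180,60,255),100);print([x for x in bl if abs(x[1][0]-258)<25 and abs(x[1][1]-157)<25])
m,bl=blobs(b["im"],(0,0,135),(180,60,255),10);tb=[x for x in bl if abs(x[1][0]-362)<8 and abs(x[1][1]-198)<8];print(tb)
m,bl=blobs(a["im"],(0,0,120),(180,60,255),8);print([x for x in bl if abs(x[1][0]-356)<8 and abs(x[1][1]-160)<8])
print(onz(w,(257.7,156.6),.074).round(4))
if tb:print(onz(b,tb[0][1],.074).round(4))
E
```

```text
[([246, 145, 28, 28, 615], [259.2, 158.6])]
[([362, 194, 6, 7, 30], [364.2, 197.4])]
[]
[ 0.4547 -0.2892  0.074 ]
[ 0.4494 -0.2845  0.074 ]
```

```bash
python3 - <<'E'
from h import *
for i in range(2):
    w=snap("wrist");m,bl=blobs(w["im"],(0,0,165),(180,60,255),100);p=[x for x in bl if abs(x[1][0]-258)<25 and abs(x[1][1]-157)<25][0][1]
    print(w["st"]["clock"],w["st"]["tcp_pos"].round(4),w["st"]["qd"].round(3),p,onz(w,p,.074).round(4))
a=snap("scene");s=a["im"][150:185,340:372]
g=cv2.cvtColor(s,cv2.COLOR_BGR2HSV)[...,2];
for r in g[::2]:print(' '.join(f'{x:3d}' for x in r))
b=snap("top");g=cv2.cvtColor(b["im"],cv2.COLOR_BGR2HSV)[188:206,354:374,2];print(g)
E
```

```text
1.45 [ 0.4303 -0.2948  0.2392] [0.019 0.    0.019 0.002 0.003 0.002 0.002] [254.5, 153.3] [ 0.4533 -0.291   0.074 ]
1.5 [ 0.4299 -0.2953  0.2392] [ 0.01   0.     0.007  0.002  0.     0.    -0.002] [253.9, 152.6] [ 0.4534 -0.2909  0.074 ]
 92  89  90  90  91  90  90  91  90  91  90  91  91  86  84  86  93  89  88  88  87  86  84  82  84  91  91  90  90  89  88  90
 88  88  88  87  88  87  86  85  88  86  87  87  86  88  86  87  88  88  87  88  87  90  90  89  90  89  90  90  90  90  89  90
130 128 127 127 128 127 128 128 127 126 125 126 127 126 128 126 125 126 127 126 127 129 129  91  87  87  90  88  89  89  90  89
127 126 126 127 127 126 126 125 125 126 127 126 125 123 121 125 135 146 123 122 124 126 125 126 128 126 128 130  90  88  89  89
127 127 127 128 126 126 128 128 125 125 124 124 125 172 175 185 183 185 185 183 155 126 124 124 126 126 126 124 124 126 127 129
125 125 127 128 127 127 125 125 125 127 126 124 149 146 152 171 178 207 211 184 132 118 124 125 124 124 123 124 124 125 122 126
127 128 126 127 127 126 127 127 127 125 126 125 175 131 125 106 117 155 124 123 130 131 128 12
[... 2272 characters left out ...]
  20  19
   37  34]
 [108  86  68  50  28  54  92 114 146 161 160 165 161 138  92  36  24  36
   39  62]
 [100  74  58  48  48  64  76  99 134 156 160 168 165 154 110  80  69  74
   73  89]
 [ 87  71  71  61  44  37  50  78 112 142 152 159 156 144 120 108 107 105
  106 106]
 [ 88  85  83  68  42  36  25  54  78  97 100 106  99 106 108 115 115 116
  112 118]
 [ 91  86  89  83  53  37  21  29  32  47  48  57  73  95 107 113 111 110
  114 109]
 [ 96  88  90  90  78  57  43  36  29  30  35  76 102 111 112 116 114 112
  111 114]
 [109  87  81  90  89  76  74  63  56  55  66  97 111 117 112 110 113 113
  111 115]
 [112  95  74  76  82  87  79  77  74  73  80  95 115 114 115 111 111 115
  113 113]]
```

```bash
python3 - <<'E'
from h import *
w=snap("wrist");a=snap("scene");b=snap("top")
print("mount f",w["K"])
for n,v in dict(w=w,a=a,b=b).items():
    m,bl=blobs(v["im"],(15,60,100),(28,160,255),150)
    print(n,[(s,c,onz(v,(s[0]+s[2]/2-.5,s[1]+s[3]/2-.5),.02).round(4)) for s,c in bl][:6])
print("scene cap",onz(a,(356.2,159.3),.074).round(4))
for X in([.443,-.282,.074],[.4534,-.291,.074]):
  print([proj(v,X).round(1) for v in(a,b,w)])
E
```

```text
mount f [[341.98142262   0.         254.18573441]
 [  0.         341.98142262 194.87205733]
 [  0.           0.           1.        ]]
w [([28, 87, 103, 97, 3962], [80.1, 135.8], array([ 0.4232, -0.1145,  0.02  ]))]
a [([298, 188, 36, 29, 651], [315.0, 201.7], array([ 0.4087, -0.1039,  0.02  ]))]
b [([293, 196, 30, 30, 291], [307.5, 210.5], array([ 0.4193, -0.1087,  0.02  ]))]
scene cap [ 0.4464 -0.2849  0.074 ]
[array([356.3, 160.1]), array([363.6, 199.4]), array([241.3, 161.7])]
[array([356. , 157.6]), array([366.1, 196.1]), array([253.9, 152.5])]
```

```bash
python3 -m pendant '[[[1,10,-2,10,0,0,0],[1,20,0,25,0,0,0],[1,20,0,45,0,0,0],[1,20,0,60,0,0,0],[1,20,0,70,0,0,0],[1,20,0,75,0,0,0],[1,20,0,75,0,0,0],[1,20,0,75,0,0,0]]]'
python3 - <<'E'
from h import *
w=snap("wrist");m,bl=blobs(w["im"],(0,0,165),(180,60,255),100)
x0=proj(w,[.45,-.287,.074]);print(w["st"]["tcp_pos"],x0)
p=[x for x in bl if abs(x[1][0]-x0[0])<60 and abs(x[1][1]-x0[1])<60];print([(x,onz(w,x[1],.074).round(4)) for x in p])
rel([.45,-.288,.03])
cv2.imwrite("pics/w2.png",w["im"])
E
```

```text
clock: 2.8
tcp_pos: [0.4505, -0.2899, 0.1649]
ee_rot: [3.12, 0.361, 0.001]
wrist_force: [-0.1, 0.6, 0.4]
gripper_width: 1.0
grip_force: 0.0
[ 0.45051849 -0.28989414  0.16494605] [248.04293258 202.26569918]
[(([237, 179, 36, 38, 1068], [254.7, 197.7]), array([ 0.4542, -0.2907,  0.074 ]))]
shift [ -0.2  -2.  134.9] turn [0. 0. 0.]
```

View pics/w2.png

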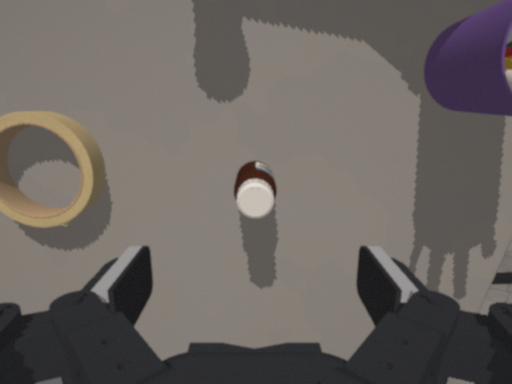

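The wrist view shows the bottle cap at (254,198), centred between the open pads, and the estimate agrees with the previous height (0.454, -0.291). Descend and grip.

```bash
python3 -m pendant '[[[1,4,1.5,30,0,0,0],[1,4,1.5,70,0,0,0],[1,4,1.5,105,0,0,0],[1,4,1.5,125,0,0,0],[1,4,1.5,134,0,0,0],[1,4,1.5,135,0,0,0],[0.3,4,1.5,135,0,0,0],[0,4,1.5,135,0,0,0]]]' 35
python3 -m pendant '[[[0,0,0,0,0,0,0],[0,0,0,0,0,0,0],[0,0,0,0,0,0,0],[0,0,0,-5,0,0,0],[0,0,0,-30,0,0,0],[0,0,0,-75,0,0,0],[0,0,0,-105,0,0,0],[0,0,0,-120,0,0,0]]]'
python3 - <<'E'
from h import *
rel([.63,-.06,.15])
E
```

```text
clock: 3.85
tcp_pos: [0.455, -0.2906, 0.0302]
ee_rot: [3.12, 0.361, 0.002]
wrist_force: [0.2, 0.1, -0.6]
gripper_width: 0.601
grip_force: 0.0
clock: 4.85
tcp_pos: [0.455, -0.2905, 0.1511]
ee_rot: [3.119, 0.361, 0.003]
wrist_force: [-0.9, -1.2, -0.9]
gripper_width: 0.372
grip_force: 34.8
shift [ 223.1 -184.4    1.1] turn [0. 0. 0.]
```

```bash
python3 -m pendant '[[[0,23,-23,0,0,0,0],[0,60,-60,0,0,0,0],[0,100,-100,0,0,0,0],[0,140,-140,0,0,0,0],[0,170,-170,-10,0,0,0],[0,185,-190,-20,0,0,0],[0,187,-198,-20,0,0,0],[0,187,-199,-20,0,0,0]]]'
python3 -m pendant '[[[0,0,0,0,0,0,0],[0,0,0,0,0,0,0]]]'
python3 - <<'E'
from h import *
w=snap("wrist","w3.png");print(w["st"]["tcp_pos"],proj(w,[.648,-.04,.046]))
np.savez("w3.npz",Rc=w["Rc"],c=w["c"],K=w["K"])
E
```

```text
clock: 5.85
tcp_pos: [0.5901, -0.0541, 0.1683]
ee_rot: [-3.121, -0.362, 0.003]
wrist_force: [-0.7, -1.1, 0.1]
gripper_width: 0.366
grip_force: 34.8
clock: 6.1
tcp_pos: [0.5905, -0.0551, 0.169]
ee_rot: [3.121, 0.359, -0.001]
wrist_force: [0.1, -0.5, -0.3]
gripper_width: 0.365
grip_force: 34.8
[ 0.59050823 -0.05510158  0.16901505] [250.16495966 112.05818303]
```

View pics/w3.png

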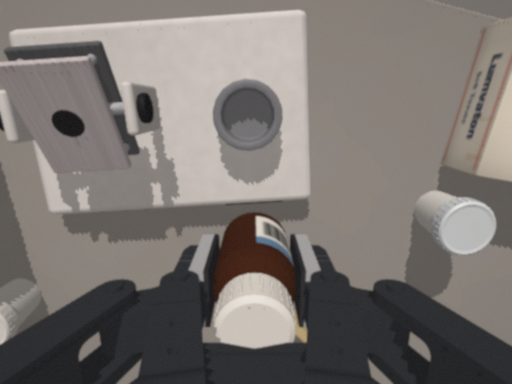

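The wrist view shows the socket rim centred near (248,114), base corners near (304,11), (309,197), (50,211), and the bottle held upright in the gripper. The platen window is at (68,123).

```bash
python3 - <<'E'
from h import *
z=np.load("w3.npz");w=dict(Rc=z["Rc"],c=z["c"],K=z["K"]);im=cv2.imread("pics/w3.png")
hsv=cv2.cvtColor(im,cv2.COLOR_BGR2HSV)
for p in[(248,114),(248,148),(248,86),(218,114),(200,114),(248,135)]:print(p,hsv[p[1],p[0]])
m=cv2.inRange(hsv[...,2],0,110);m[:70]=0;m[160:]=0;m[:,:205]=0;m[:,290:]=0
m=cv2.morphologyEx(m,cv2.MORPH_OPEN,np.ones((3,3)))
c=max(cv2.findContours(m,cv2.RETR_EXTERNAL,cv2.CHAIN_APPROX_NONE)[0],key=cv2.contourArea)
e=cv2.fitEllipse(cv2.convexHull(c));print(e,"sock",onz(w,e[0],.046).round(4), "pred diam",.052*w["K"][0,0]/(w["c"][2]-.046), w["c"])
# base edges: white mask hull
def line(pts):
    vx,vy,x,y=cv2.fitLine(np.float32(pts),cv2.DIST_HUBER,0,.01,.01).ravel();return np.cross([x,y,1],[x+vx,y+vy,1])
g=cv2.GaussianBlur(cv2.cvtColor(im,cv2.COLOR_BGR2GRAY),(3,3),0).astype(float)
right=[(np.argmin(np.diff(g[y,290:325]))+290.5,y) for y in range(30,185,5)]
top=[(x,np.argmax(np.diff(g[2:45,x]))+2.5) for x in range(110,295,5)]
bot=[(x,np.argmin(np.diff(g[190:225,x]))+190.5) for x in range(70,220,5)]
ls=[line(t) for t in(top,right,bot)]
ix=lambda a,b:(lambda q:q[:2]/q[2])(np.cross(a,b))
A,B=ix(ls[0],ls[1]),ix(ls[1],ls[2]);print(A,B)
a,b=onz(w,A,.022),onz(w,B,.022);print(a.round(4),b.round(4),np.linalg.norm(a-b))
for l,n in((ls[0],'top'),(ls[2],'bot')):
    p=[onz(w,(x,-(l[0]*x+l[2])/l[1]),.022) for x in(80,290)];d=p[0]-p[1];print(n,np.degrees(np.arctan2(-d[0],d[1])))
d=a-b;print('right',np.degrees(np.arctan2(d[1],d[0])))
E
```

```text
(248, 114) [150   6  83]
(248, 148) [150   5 106]
(248, 86) [  0   0 100]
(218, 114) [165   5 113]
(200, 114) [ 13  21 199]
(248, 135) [150   2 116]
((247.14430236816406, 112.20281219482422), (55.78647994995117, 56.96554183959961), 82.1709976196289) sock [ 0.6474 -0.0379  0.046 ] pred diam 69.1002238213122 [ 0.65455234 -0.04122481  0.30335132]
[305.35662277   8.68481613] [309.5805818  195.67919709]
[ 0.7295 -0.0631  0.022 ] [ 0.5913 -0.1047  0.022 ] 0.14429876926013543
top 16.719942405042858
bot 17.39815038420848
right 16.743794259194182
```

```bash
python3 - <<'E'
from h import *
z=np.load("w3.npz");w=dict(Rc=z["Rc"],c=z["c"],K=z["K"]);im=cv2.imread("pics/w3.png")
v=cv2.cvtColor(im,cv2.COLOR_BGR2HSV)[...,2]
for t in(135,150):
    m=cv2.inRange(v,0,t);m[:70]=0;m[158:]=0;m[:,:205]=0;m[:,290:]=0
    c=max(cv2.findContours(m,cv2.RETR_EXTERNAL,cv2.CHAIN_APPROX_NONE)[0],key=cv2.contourArea)
    e=cv2.fitEllipse(cv2.convexHull(c));print(t,e,onz(w,e[0],.046).round(4))
# bottle check: cap centre and tool offset
m,bl=blobs(im,(0,0,150),(40,60,255),300);print([x for x in bl if x[1][1]>250 and 200<x[1][0]<310])
rel([.6472,-.0385,.150])
st=monitor.get_state();print(st["tcp_pos"])
E
```

```text
135 ((247.22552490234375, 116.17876434326172), (69.16754150390625, 72.32954406738281), 176.82313537597656) [ 0.6446 -0.0386  0.046 ]
150 ((248.5439910888672, 126.3921890258789), (74.34374237060547, 95.54556274414062), 172.8056182861328) [ 0.6377 -0.0411  0.046 ]
[([190, 234, 23, 45, 440], [201.3, 253.6]), ([296, 234, 23, 46, 451], [307.1, 254.0]), ([213, 273, 83, 75, 5011], [254.4, 312.2])]
shift [58.8 -3.1 19.1] turn [0. 0. 0.]
[ 0.59064967 -0.05485654  0.16916424]
```

```bash
python3 -m pendant '[[[0,20,-1,0,0,0,0],[0,45,-3,0,0,0,0],[0,58,-3,10,0,0,0],[0,58.5,-3,40,0,0,0],[0,58.5,-3,65,0,0,0],[0,58.5,-3,78,0,0,0],[0,58.5,-3,80,0,0,0],[0,58.5,-3,80,0,0,0]]]'
python3 - <<'E'
from h import *
z=np.load("w3.npz");w=dict(Rc=z["Rc"],c=z["c"],K=z["K"])
print("cap rel tool", onz(w,(254.4,308),.213)-[.5905,-.0550,.213])
w=snap("wrist","w4.png");rel([.647,-.0385,.06])
a=snap("scene");cv2.imwrite("pics/s4.png",cv2.resize(a["im"][110:210,170:330],None,fx=4,fy=4,interpolation=cv2.INTER_CUBIC))
E
```

```text
clock: 7.15
tcp_pos: [0.6477, -0.0375, 0.0901]
ee_rot: [3.121, 0.362, 0.002]
wrist_force: [1.1, 0.1, -0.5]
gripper_width: 0.367
grip_force: 34.8
cap rel tool [0.00633625 0.00018219 0.        ]
shift [-1.1  0.8 30.4] turn [0. 0. 0.]
```

View pics/s4.png

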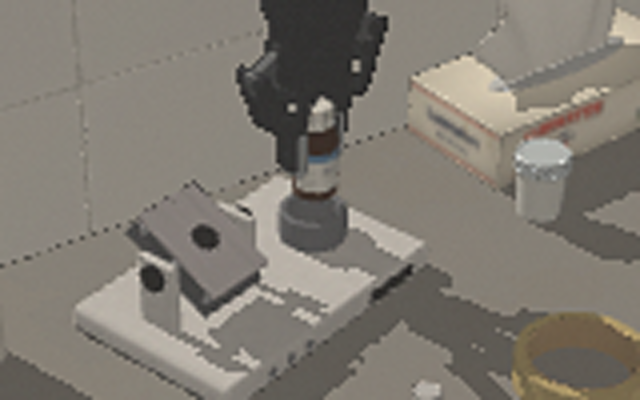

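The scene crop shows the bottle's lower end (295–337) centred over the cup (280–347) to within about 2 mm. Lower it while watching the force.

```bash
python3 -m pendant '[[[0,0,0,5,0,0,0],[0,0,0,10,0,0,0],[0,0,0,14,0,0,0],[0,0,0,18,0,0,0],[0,0,0,20,0,0,0]]]'
```

```text
clock: 7.88
tcp_pos: [0.6471, -0.0374, 0.0689]
ee_rot: [-3.121, -0.362, 0.001]
wrist_force: [-0.2, -0.7, -0.5]
gripper_width: 0.366
grip_force: 34.8
```

```bash
python3 -m pendant '[[[0,0,0,4,0,0,0],[0,0,0,7,0,0,0],[0,0,0,10,0,0,0],[0,0,0,11,0,0,0],[0,0,0,12,0,0,0],[0,0,0,12,0,0,0]]]'
```

```text
clock: 8.62
tcp_pos: [0.6473, -0.0374, 0.0581]
ee_rot: [3.121, 0.362, 0.0]
wrist_force: [-2.4, -0.3, 5.5]
gripper_width: 0.364
grip_force: 35.3
```

```bash
python3 -m pendant '[[[0.6,0,0,0,0,0,0],[0.6,0,0,0,0,0,0],[0.6,0,0,0,0,0,0],[0.6,0,0,-15,0,0,0],[0.6,0,0,-50,0,0,0],[0.6,0,0,-90,0,0,0],[0.6,-30,0,-120,0,0,0],[0.6,-70,0,-130,0,0,0]]]'
python3 -m pendant '[[[1,0,0,0,0,0,0],[1,0,0,0,0,0,0]]]'
python3 - <<'E'
from h import *
w=snap("wrist","w5.png");print(w["st"]["tcp_pos"],w["st"]["ee_rot"]);np.savez("w5.npz",Rc=w["Rc"],c=w["c"],K=w["K"])
print(proj(w,[.647,-.0385,.102]))
m,bl=blobs(w["im"],(0,0,185),(40,30,255),200)
for x in bl:print(x,onz(w,x[1],.102).round(4))
E
```

```text
clock: 9.62
tcp_pos: [0.5799, -0.053, 0.1906]
ee_rot: [3.12, 0.363, 0.007]
wrist_force: [-0.2, -1.4, 0.1]
gripper_width: 0.602
grip_force: 0.0
clock: 9.88
tcp_pos: [0.5796, -0.0534, 0.1882]
ee_rot: [3.12, 0.362, 0.002]
wrist_force: [0.3, -0.0, -0.5]
gripper_width: 0.986
grip_force: 0.0
[ 0.57959038 -0.05337348  0.18818645] [3.12036558e+00 3.61545819e-01 2.16711151e-03]
[253.64289268  97.86146236]
([31, 3, 276, 180, 13873], [231.6, 70.4]) [ 0.6596 -0.0218  0.102 ]
([236, 81, 37, 39, 1116], [253.9, 99.8]) [ 0.6459 -0.0389  0.102 ]
```

View pics/w5.png

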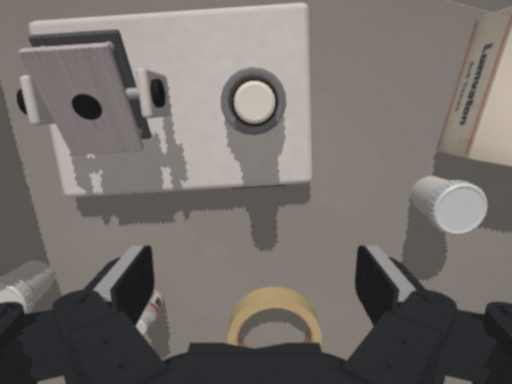

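The bottle's cap at (254,100) sits concentric in the socket, upright. Platen corners are near (22,49), (108,43), (143,151), (62,155). Next, view the stage from two positions.

```bash
python3 - <<'E'
from h import *
im=cv2.imread("pics/w5.png");h=cv2.cvtColor(im,cv2.COLOR_BGR2HSV)
for p in[(50,60),(95,60),(80,90),(110,130),(75,145),(130,145),(45,110),(100,35),(135,120),(90,170),(140,60),(150,90),(52,140),(150,140)]:print(p,h[p[1],p[0]],im[p[1],p[0]])
rel([.56,.06,.20]);rel([.55,.12,.2])
E
```

```text
(50, 60) [  8  17 119] [111 113 119]
(95, 60) [  4  17 119] [111 112 119]
(80, 90) [  7  19 123] [114 116 123]
(110, 130) [  3  19 124] [115 116 124]
(75, 145) [  4  17 120] [112 113 120]
(130, 145) [  7  19 121] [112 114 121]
(45, 110) [ 13  22 105] [ 96 100 105]
(100, 35) [ 0  4 60] [59 59 60]
(135, 120) [ 0 14 74] [70 70 74]
(90, 170) [ 11  16 125] [117 120 125]
(140, 60) [ 15  20 181] [167 174 181]
(150, 90) [12 16 81] [76 78 81]
(52, 140) [ 13  21 149] [137 142 149]
(150, 140) [ 13  18 128] [119 123 128]
shift [   6.8 -114.7  -12.3] turn [0. 0. 0.]
shift [  10.8 -175.4  -12.3] turn [0. 0. 0.]
```

```bash
python3 -m pendant '[[[1,0,-30,-5,0,0,0],[1,0,-70,-10,0,0,0],[1,0,-100,-12,0,0,0],[1,0,-112,-12,0,0,0],[1,0,-115,-12,0,0,0],[1,0,-115,-12,0,0,0],[1,0,-115,-12,0,0,0],[1,0,-115,-12,0,0,0]]]'
cat > sv.py <<'E'
import sys; from h import *
n=sys.argv[1];w=snap("wrist",n+".png");np.savez(n+".npz",Rc=w["Rc"],c=w["c"],K=w["K"])
print(w["st"]["tcp_pos"].round(4),w["st"]["qd"].round(3).tolist())
if len(sys.argv)>2: rel(eval(sys.argv[2]))
E
python3 sv.py A
python3 -m pendant '[[[1,5,-25,0,0,0,0],[1,15,-60,0,0,0,0],[1,18,-85,0,0,0,0],[1,20,-90,0,0,0,0],[1,20,-90,0,0,0,0],[1,20,-90,0,0,0,0],[1,20,-90,0,0,0,0]]]'
python3 sv.py B '[.41,.29,.2]'
```

```text
clock: 10.92
tcp_pos: [0.5529, 0.0577, 0.1992]
ee_rot: [3.121, 0.36, -0.0]
wrist_force: [-0.2, -0.2, 0.4]
gripper_width: 1.002
grip_force: 0.0
[0.5529 0.0577 0.1992] [-0.003, -0.002, -0.005, -0.001, -0.003, -0.0, -0.002]
clock: 11.85
tcp_pos: [0.5519, 0.1496, 0.1993]
ee_rot: [3.121, 0.359, 0.0]
wrist_force: [-0.1, 0.2, -0.4]
gripper_width: 1.003
grip_force: 0.0
[0.5519 0.1496 0.1993] [-0.005, -0.0, -0.005, -0.002, -0.0, 0.0, -0.003]
shift [-106.2 -168.8   -0.7] turn [0. 0. 0.]
```

```bash
python3 -m pendant '[[[1,-20,-25,0,0,0,0],[1,-55,-70,0,0,0,0],[1,-90,-115,0,0,0,0],[1,-115,-148,0,0,0,0],[1,-123,-160,0,0,0,0],[1,-124,-163,0,0,0,0],[1,-124,-163,0,0,0,0],[1,-124,-163,0,0,0,0]]]'
python3 -m pendant '[[[1,0,0,0,0,0,0]]]'
python3 sv.py C
python3 - <<'E'
from h import *
A,B,C,W=[cv2.imread(f"pics/{n}.png") for n in("A","B","C","w5")]
z=np.load("C.npz");print(proj(z,[.452,.293,.02]))
for n in "AB": print(n,proj(np.load(n+".npz"),[.619,.073,.079]))
E
```

```text
clock: 12.9
tcp_pos: [0.3946, 0.2801, 0.1992]
ee_rot: [-3.121, -0.359, 0.001]
wrist_force: [0.5, -0.0, 0.4]
gripper_width: 0.998
grip_force: 0.0
clock: 13.02
tcp_pos: [0.3942, 0.2804, 0.1992]
ee_rot: [-3.121, -0.36, 0.001]
wrist_force: [-0.3, 0.6, -0.4]
gripper_width: 1.003
grip_force: 0.0
[0.3942 0.2804 0.1992] [-0.002, -0.003, -0.003, 0.001, -0.003, -0.001, -0.0]
[253.78646597 110.90989349]
A [252.57542996 100.18601597]
B [374.97116002 128.30165486]
```

```bash
python3 - <<'E'
from h import *
A,B,C,W=[cv2.imread(f"pics/{n}.png") for n in("A","B","C","w5")]
t=lambda im,x,y:cv2.resize(im[y:y+150,x:x+200],None,fx=2,fy=2,interpolation=cv2.INTER_CUBIC)
cv2.imwrite("pics/comp.png",np.vstack([np.hstack([t(A,155,25),t(C,155,35)]),np.hstack([t(B,275,55),t(W,0,15)])]))
E
```

```text
(no output)
```

View pics/comp.png

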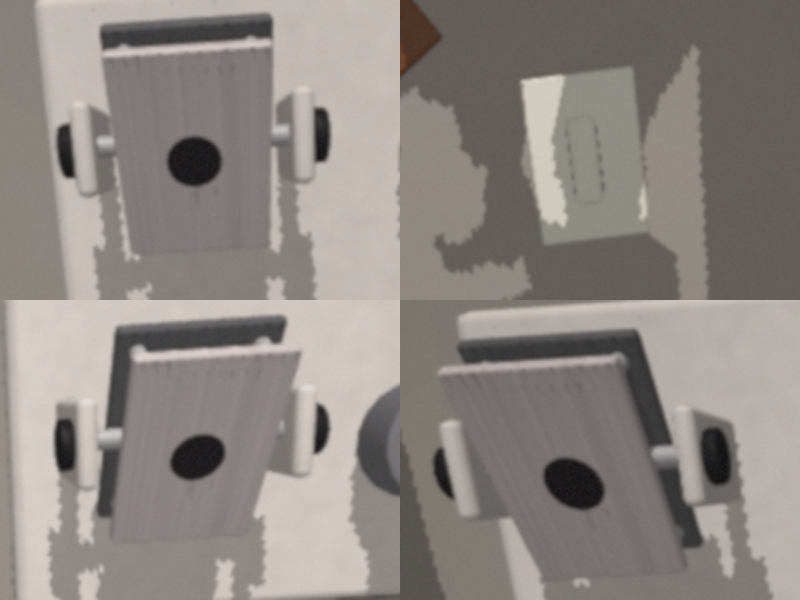

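Tile A (top left) and the lower tiles show the platen from three sides, with corners and window clear. Tile C (top right) shows the carrier plate with corners at (521,80), (632,67), (650,232), (543,245) and the fin in the middle, long axis nearly along tool x.

```bash
python3 - <<'E'
from h import *
ld=lambda n:dict(np.load(n+".npz"))
V=[ld("A"),ld("B"),ld("w5")]
off=[(155,25),(275,55),(0,15)]
pts=dict(FL=[(106,56),(133,62),(40,75)],FR=[(271,46),(300,52),(225,64)],NL=[(132,255),(111,243),(143,280)],NR=[(271,248),(246,235),(287,271)],W=[(194,161),(197,157),(174,183)])
P={}
for k,v in pts.items():
    px=[(o[0]+(t[0]+.5)/2-.5,o[1]+(t[1]+.5)/2-.5) for o,t in zip(off,v)]
    X=tri(V,px);P[k]=X;print(k,X.round(4),[np.abs(proj(w,X)-p).max().round(1) for w,p in zip(V,px)])
l=lambda a,b:np.linalg.norm(P[a]-P[b]).round(4)
print("sides",l("FL","FR"),l("NL","NR"),l("FL","NL"),l("FR","NR"))
x=(P["FL"]+P["FR"]-P["NL"]-P["NR"])/2;y=(P["FL"]+P["NL"]-P["FR"]-P["NR"])/2
print("tilt",np.arctan2(x[2],np.hypot(x[0],x[1])),"yawx",np.degrees(np.arctan2(x[1],x[0])),"yawy",np.degrees(np.arctan2(-y[0],y[1])), "y slope",y[2])
print("centre",np.mean([P[k] for k in("FL","FR","NL","NR")],0).round(4))
th=np.arctan2(x[2],np.hypot(x[0],x[1]))
C=ld("C");c=[onz(C,(155+(u-400+.5)/2-.5,35+(v+.5)/2-.5),.004) for u,v in[(521,80),(632,67),(650,232),(543,245)]]
for i in range(4):
    d=c[(i+1)%4]-c[i];print(c[i].round(4),np.linalg.norm(d).round(4),np.degrees(np.arctan2(d[1],d[0])).round(1))
print("carrier",np.mean(c,0).round(4))
f=[onz(C,(155+(u-400+.5)/2-.5,35+(v+.5)/2-.5),.042) for u,v in[(567,119),(595,114),(604,198),(578,204)]]
print("fin",np.mean(f,0).round(4),np.linalg.norm(f[1]-f[0]),np.linalg.norm(f[2]-f[1]))
E
```

```text
FL [0.6407 0.1088 0.0945] [np.float64(1.2), np.float64(0.8), np.float64(0.7)]
FR [0.6568 0.0554 0.0915] [np.float64(1.4), np.float64(0.8), np.float64(0.8)]
NL [0.5741 0.0892 0.0588] [np.float64(0.3), np.float64(0.2), np.float64(0.3)]
NR [0.5897 0.0357 0.0577] [np.float64(0.7), np.float64(0.4), np.float64(0.7)]
W [0.6154 0.0728 0.078 ] [np.float64(0.0), np.float64(0.2), np.float64(0.2)]
sides 0.0559 0.0558 0.078 0.0776
tilt 0.46218970690028577 yawx 16.368216648850343 yawy 16.500843571351513 y slope 0.0020413162790765375
centre [0.6153 0.0723 0.0756]
[0.4749 0.3344 0.004 ] 0.0508 -70.6
[0.4918 0.2865 0.004 ] 0.0755 -159.6
[0.421  0.2601 0.004 ] 0.0521 110.1
[0.4031 0.309  0.004 ] 0.0761 19.5
carrier [0.4477 0.2975 0.004 ]
fin [0.4485 0.2973 0.042 ] 0.011622122715147972 0.03408862616081326
```

```bash
python3 - <<'E'
from h import *
from scipy.optimize import least_squares
ld=lambda n:dict(np.load(n+".npz"))
V=[ld("A"),ld("B"),ld("w5")];off=[(155,25),(275,55),(0,15)]
pts=dict(FL=[(106,56),(133,62),(40,75)],FR=[(271,46),(300,52),(225,64)],NL=[(132,255),(111,243),(143,280)],NR=[(271,248),(246,235),(287,271)],W=[(194,161),(197,157),(174,183)])
loc=dict(FL=(.04,.028),FR=(.04,-.028),NL=(-.04,.028),NR=(-.04,-.028),W=(0,0))
def pose(p):
    Rz=R.from_euler("z",p[2])*R.from_euler("y",-p[3]); h=np.array([p[0],p[1],.066+p[4]]);return Rz,h+Rz.apply([0,0,.014])
def res(p,keys,zf):
    Rz,c=pose(np.r_[p[:4],p[4] if zf else 0]);r=[]
    for k in keys:
        X=c+Rz.apply([*loc[k],0])
        for w,o,t in zip(V,off,pts[k]): r+=list(proj(w,X)-[o[0]+(t[0]+.5)/2-.5,o[1]+(t[1]+.5)/2-.5])
    return np.r_[r,0 if zf else p[4]]
for keys in(list(loc),["NL","NR","W"],["FL","FR","W"],["FL","FR","NL","NR"]):
  for zf in(0,1):
    s=least_squares(res,[.62,.074,.285,.46,0],args=(keys,zf),loss="soft_l1");Rz,c=pose(s.x)
    print(keys,zf,s.x.round(4),"c",c.round(4),"rms",np.sqrt(np.mean(s.fun**2)).round(2))
E
```

```text
['FL', 'FR', 'NL', 'NR', 'W'] 0 [0.6217 0.0744 0.2867 0.5215 0.    ] c [0.615  0.0724 0.0781] rms 1.57
['FL', 'FR', 'NL', 'NR', 'W'] 1 [ 0.6215  0.0743  0.2868  0.499  -0.003 ] c [0.6151 0.0724 0.0753] rms 1.02
['NL', 'NR', 'W'] 0 [0.622  0.0746 0.2914 0.5126 0.    ] c [0.6154 0.0726 0.0782] rms 0.39
['NL', 'NR', 'W'] 1 [ 6.220e-01  7.460e-02  2.913e-01  5.074e-01 -4.000e-04] c [0.6154 0.0727 0.0779] rms 0.38
['FL', 'FR', 'W'] 0 [0.6186 0.0737 0.2828 0.3994 0.    ] c [0.6134 0.0722 0.0789] rms 1.6
['FL', 'FR', 'W'] 1 [ 0.6216  0.0745  0.2838  0.5062 -0.0037] c [0.6151 0.0726 0.0745] rms 1.12
['FL', 'FR', 'NL', 'NR'] 0 [0.6216 0.0741 0.2844 0.5206 0.    ] c [0.6149 0.0722 0.0781] rms 1.67
['FL', 'FR', 'NL', 'NR'] 1 [ 0.6214  0.0742  0.2872  0.4984 -0.0034] c [0.615  0.0724 0.0749] rms 0.98
```

```bash
python3 - <<'E'
from h import *
ld=lambda n:dict(np.load(n+".npz"))
V=[ld("A"),ld("B"),ld("w5")];off=[(155,25),(275,55),(0,15)]
for th in(.46,.49,.5126,.54):
    Rz=R.from_euler("z",.2885)*R.from_euler("y",-th);c=np.array([.6154,.0727,.0782])
    for l in [(.04,.028,0),(.04,-.028,0),(-.04,.028,0),(-.04,-.028,0),(.04,.028,-.006),(.04,-.028,-.006)]:
        X=c+Rz.apply(l);print(th,l,[((proj(w,X)-o+.5)*2-.5).round(0).tolist() for w,o in zip(V,off)])
im=cv2.imread("pics/A.png")
print(cv2.cvtColor(im,cv2.COLOR_BGR2GRAY)[38:60,[215,235,255,275]].T, cv2.cvtColor(im,cv2.COLOR_BGR2GRAY)[140:160,[235,255,275]].T)
E
```

```text
0.46 (0.04, 0.028, 0) [[101.0, 52.0], [134.0, 57.0], [35.0, 69.0]]
0.46 (0.04, -0.028, 0) [[274.0, 41.0], [304.0, 46.0], [216.0, 58.0]]
0.46 (-0.04, 0.028, 0) [[130.0, 258.0], [111.0, 246.0], [141.0, 284.0]]
0.46 (-0.04, -0.028, 0) [[270.0, 249.0], [249.0, 238.0], [285.0, 275.0]]
0.46 (0.04, 0.028, -0.006) [[102.0, 46.0], [130.0, 50.0], [45.0, 63.0]]
0.46 (0.04, -0.028, -0.006) [[272.0, 35.0], [297.0, 39.0], [221.0, 52.0]]
0.49 (0.04, 0.028, 0) [[100.0, 54.0], [135.0, 58.0], [33.0, 71.0]]
0.49 (0.04, -0.028, 0) [[274.0, 43.0], [306.0, 48.0], [215.0, 59.0]]
0.49 (-0.04, 0.028, 0) [[130.0, 256.0], [111.0, 244.0], [142.0, 282.0]]
0.49 (-0.04, -0.028, 0) [[270.0, 248.0], [248.0, 236.0], [286.0, 273.0]]
0.49 (0.04, 0.028, -0.006) [[102.0, 47.0], [131.0, 51.0], [42.0, 64.0]]
0.49 (0.04, -0.028, -0.006) [[272.0, 36.0], [298.0, 40.0], [220.0, 52.0]]
0.5126 (0.04, 0.028, 0) [[100.0, 55.0], [135.0, 60.0], [32.0, 72.0]]
0.5126 (0.04, -0.028, 0) [[275.0, 44.0], [307.0, 49.0], [214.0, 60.0]]
0.5126 (-0.04, 0.028, 0) [[130.0, 255.0], [110.0, 243.0], [143.0, 280.0]]
0.5126 (-0.04, -0.028, 0) [[269.
[... 548 characters left out ...]
54 (0.04, -0.028, -0.006) [[273.0, 37.0], [301.0, 42.0], [218.0, 54.0]]
[[100  95  81  68  62  64  62  64  81 119 154 177 191 200 190 158 129 120
  121 124 125 125]
 [ 88  72  65  62  62  65  63  64  76 119 166 191 198 175 140 127 123 124
  121 123 124 123]
 [ 64  62  61  61  62  61  62  84 136 176 195 195 165 133 120 120 121 124
  123 121 124 121]
 [ 62  62  63  65  65  68 103 157 188 200 189 157 129 119 119 122 123 123
  123 124 124 124]] [[125 125 125 125 125 124 125 123 124 122 124 123 127 130 129 130 129 130
  129 128]
 [124 125 124 125 125 124 124 124 125 123 123 129 127 129 127 129 127 127
  127 128]
 [120 120 120 120 120 120 118 118 117 121 126 128 128 127 127 129 128 127
  127 129]]
```

```bash
python3 - <<'E'
from h import *
g=cv2.cvtColor(cv2.imread("pics/A.png"),cv2.COLOR_BGR2GRAY)
for r in(54,60,68,80,90,100,110,120,130,140,146):
    print(r,"L",g[r,203:226].tolist(),"R",g[r,282:298].tolist())
E
```

```text
54 L [188, 185, 170, 146, 137, 131, 128, 127, 131, 138, 138, 134, 129, 122, 124, 128, 129, 128, 122, 119, 112, 114, 123] R [120, 123, 123, 122, 122, 122, 119, 116, 126, 151, 180, 187, 186, 187, 187, 186]
60 L [188, 188, 182, 165, 135, 124, 123, 123, 122, 124, 122, 121, 124, 126, 123, 121, 121, 124, 123, 123, 121, 118, 119] R [125, 124, 125, 122, 122, 124, 122, 122, 132, 155, 180, 188, 187, 186, 186, 185]
68 L [190, 189, 188, 184, 169, 139, 126, 123, 126, 125, 124, 121, 123, 123, 127, 125, 123, 122, 124, 123, 123, 123, 123] R [127, 126, 124, 124, 123, 125, 124, 122, 130, 156, 183, 189, 188, 188, 187, 189]
80 L [130, 139, 153, 167, 174, 177, 163, 134, 125, 125, 125, 124, 126, 124, 124, 125, 124, 126, 124, 123, 125, 124, 125] R [127, 128, 123, 124, 124, 125, 122, 124, 136, 155, 156, 127, 113, 112, 115, 115]
90 L [111, 111, 112, 111, 110, 111, 117, 128, 134, 127, 125, 126, 126, 125, 124, 122, 128, 127, 126, 124, 122, 124, 124] R [127, 127, 123, 124, 124, 125, 123, 126, 145, 173, 190, 191, 191, 192, 191, 188]
100 L [113, 116, 120, 120, 120, 118, 118, 118, 117, 117, 120, 124, 125, 127, 126
[... 449 characters left out ...]
5] R [126, 127, 125, 123, 123, 124, 123, 131, 156, 179, 184, 176, 155, 137, 131, 129]
130 L [191, 188, 171, 143, 131, 131, 131, 130, 130, 130, 130, 137, 157, 164, 145, 127, 125, 124, 126, 124, 122, 122, 123] R [126, 124, 122, 123, 124, 124, 124, 135, 163, 183, 189, 186, 168, 141, 130, 129]
140 L [193, 191, 181, 158, 139, 132, 132, 132, 130, 131, 132, 136, 158, 181, 185, 169, 141, 126, 122, 123, 123, 121, 120] R [125, 125, 122, 124, 124, 123, 126, 139, 168, 183, 187, 185, 170, 144, 133, 128]
146 L [189, 191, 190, 185, 166, 140, 131, 132, 130, 132, 130, 132, 137, 159, 184, 184, 167, 136, 123, 122, 124, 124, 121] R [124, 122, 122, 122, 122, 121, 122, 129, 157, 182, 190, 188, 183, 165, 137, 130]
```

```bash
python3 - <<'E'
from h import *
from math import *
ps=radians(20)
Rt=R.from_euler("z",ps)*R.from_euler("x",pi)
rel([.4483,.2974,.080],Rt)
b=snap("top");print(onz(b,(310/1.5625,230/1.5625),0.0))
E
```

```text
shift [ 56.6  -4.  119.2] turn [-0.01  0.02 -6.84]
[0.6575233  0.26302778 0.        ]
```

```bash
python3 -m pendant '[[[0.5,15,-1,20,0,0,-2],[0.5,35,-2,60,0,0,-5],[0.5,52,-4,100,0,0,-6.8],[0.5,56.5,-4,119,0,0,-6.8],[0.5,56.5,-4,140,0,0,-6.8],[0.5,56.5,-4,150,0,0,-6.8],[0.5,56.5,-4,150,0,0,-6.8],[0.5,56.5,-4,150,0,0,-6.8]]]' 40
python3 - <<'E'
from h import *
from math import *
Rt=R.from_euler("z",radians(20))*R.from_euler("x",pi)
w=snap("wrist","D.png");print(w["st"]["tcp_pos"])
rel([.4483,.2974,.018],Rt)
g=cv2.cvtColor(w["im"],cv2.COLOR_BGR2GRAY)
print([proj(w,p).round(0).tolist() for p in([.4483,.2974,.042],[.4483,.2974,.006],[.4653,.3036,.042],[.4313,.2912,.042])])
hsv=cv2.cvtColor(w["im"],cv2.COLOR_BGR2HSV)
m=cv2.inRange(hsv,(20,18,70),(50,80,255));print(cv2.boundingRect(m))
n,l,s,c=cv2.connectedComponentsWithStats(m);print([(s[i].tolist()) for i in range(1,n) if s[i][4]>300])
E
```

```text
clock: 14.12
tcp_pos: [0.4482, 0.2982, 0.0504]
ee_rot: [-3.093, -0.546, -0.002]
wrist_force: [0.4, -0.2, -0.6]
gripper_width: 0.497
grip_force: 0.0
[0.44823048 0.29820127 0.0504251 ]
shift [-0.3  0.8 32.4] turn [-0.   -0.09  0.02]
[[253.0, 253.0], [253.0, 226.0], [253.0, 215.0], [253.0, 289.0]]
(3, 1, 509, 381)
[[206, 157, 96, 132, 9198]]
```

```bash
python3 -m pendant '[[[0.5,0,0.5,12,0,0,0],[0.5,0,0.5,25,0,0,0],[0.5,0,0.5,31,0,0,0],[0.5,0,0.5,32,0,0,0],[0,0,0.5,32,0,0,0],[0,0,0.5,32,0,0,0],[0,0,0.5,32,0,0,0],[0,0,0.5,32,0,0,0]]]'
python3 -m pendant '[[[0,0,0,0,0,0,0],[0,0,0,0,0,0,0]]]'
python3 - <<'E'
from h import *
w=snap("wrist");T=w["st"]
m=cv2.inRange(cv2.cvtColor(w["im"],cv2.COLOR_BGR2HSV),(20,18,70),(50,80,255))
n,l,s,c=cv2.connectedComponentsWithStats(m);print([(s[i].tolist()) for i in range(1,n) if s[i][4]>300])
R0=R.from_rotvec(T["ee_rot"])
for x in(-2,0,2):
  print(x,[proj(w,T["tcp_pos"]+R0.apply([.038+x/1000,y,.018-.006])).round(1).tolist() for y in(-.026,.026)])
l=m[:,:];
for col in(215,235,255,275,290): print(col,np.where(m[120:230,col])[0][:3]+120)
E
```

```text
clock: 15.18
tcp_pos: [0.4482, 0.2976, 0.0177]
ee_rot: [-3.093, -0.546, -0.001]
wrist_force: [-0.4, -0.8, 3.6]
gripper_width: 0.136
grip_force: 39.3
clock: 15.42
tcp_pos: [0.4482, 0.2976, 0.0177]
ee_rot: [-3.094, -0.546, -0.001]
wrist_force: [-0.7, 0.2, 5.7]
gripper_width: 0.134
grip_force: 39.6
[[207, 167, 108, 166, 9061]]
-2 [[191.8, 173.3], [311.1, 173.2]]
0 [[191.5, 168.7], [311.3, 168.7]]
2 [[191.3, 164.2], [311.5, 164.1]]
215 [168]
235 [144 168 180]
255 [168 169 170]
275 [168 169 170]
290 [168 169 170]
```

```bash
cat > goal.py <<'E'
from h import *
import sys
def goal(off,th=.50,yaw=.2885,dx=0,dy=0,c=(.6154,.0727,.0782)):
    Rp=R.from_euler("z",yaw)*R.from_euler("y",-th)
    return np.array(c)+Rp.apply([dx,dy,.0177+off]), Rp*R.from_euler("x",np.pi)
if __name__=="__main__":
    rel(*goal(*map(float,sys.argv[1:])))
E
python3 -m pendant '[[[0,0,0,-10,0,0,0],[0,0,0,-40,0,0,0],[0,0,0,-80,0,0,0],[0,0,0,-115,0,0,0],[0,0,0,-135,0,0,0],[0,0,0,-140,0,0,0],[0,0,0,-140,0,0,0]]]'
python3 goal.py .06
```

```text
clock: 16.35
tcp_pos: [0.4476, 0.297, 0.1565]
ee_rot: [3.093, 0.546, -0.002]
wrist_force: [0.2, -0.8, -1.1]
gripper_width: 0.135
grip_force: 39.0
shift [ 43.7 265.9  10.2] turn [-0.86 28.7   3.41]
```

```bash
python3 -m pendant '[[[0,4,30,0,0,3,0],[0,10,75,0,-0.2,9,1],[0,18,120,0,-0.4,16,2],[0,27,170,0,-0.7,23,3],[0,36,215,2,-0.9,28,3.4],[0,42,250,7,-0.9,28.7,3.4],[0,44,264,10,-0.9,28.7,3.4],[0,44,266,10,-0.9,28.7,3.4]]]'
python3 -m pendant '[[[0,0,0,0,0,0,0],[0,0,0,0,0,0,0],[0,0,0,0,0,0,0]]]'
python3 - <<'E'
from goal import *
w=snap("wrist","E.png");T=w["st"];np.savez("E.npz",Rc=w["Rc"],c=w["c"],K=w["K"])
print(T["wrist_force"].round(2),T["wrist_torque"].round(3))
rel(*goal(.06));rel(*goal(.012))
Rp=R.from_euler("z",.2885)*R.from_euler("y",-.5)
print([proj(w,np.array([.6154,.0727,.0782])+Rp.apply([x,y,0])).round(1).tolist() for x,y in((.04,.028),(.04,-.028))])
g=cv2.cvtColor(w["im"],cv2.COLOR_BGR2GRAY)
for c in(200,230,260,290):print(c,g[60:200:4,c].tolist())
E
```

```text
clock: 17.35
tcp_pos: [0.5795, 0.0614, 0.1454]
ee_rot: [-2.947, -0.425, -0.749]
wrist_force: [0.3, 0.6, -0.6]
gripper_width: 0.134
grip_force: 39.1
clock: 17.73
tcp_pos: [0.5802, 0.0632, 0.1474]
ee_rot: [-2.945, -0.43, -0.754]
wrist_force: [0.5, 0.3, -0.9]
gripper_width: 0.132
grip_force: 39.1
[ 0.55  0.3  -0.94] [-0.194  0.525 -0.026]
shift [-1.2  0.8  0.6] turn [ 0.   -0.07  0.07]
shift [-1.2  0.8 48.6] turn [ 0.   -0.07  0.07]
[[208.7, 147.8], [298.9, 147.9]]
200 [129, 128, 129, 129, 128, 129, 129, 126, 126, 128, 129, 129, 129, 128, 128, 129, 127, 127, 127, 129, 128, 181, 185, 185, 184, 185, 184, 203, 177, 145, 144, 146, 144, 145, 145]
230 [120, 125, 128, 126, 128, 126, 128, 129, 128, 128, 128, 127, 128, 128, 127, 127, 129, 127, 129, 128, 124, 79, 172, 128, 127, 128, 129, 188, 178, 146, 145, 145, 145, 145, 145]
260 [119, 120, 120, 129, 127, 126, 127, 127, 127, 127, 127, 127, 128, 128, 127, 128, 127, 127, 128, 127, 125, 80, 174, 125, 129, 128, 128, 185, 165, 144, 145, 146, 144, 145, 143]
290 [119, 120, 120, 119, 121, 123, 126, 127, 127, 128, 128, 128, 127, 126, 127, 128, 128, 127, 127, 128, 125, 78, 179, 128, 128, 130, 129, 182, 154, 144, 144, 144, 145, 145, 145]
```

```bash
python3 - <<'E'
from goal import *
im=cv2.imread("pics/E.png");g=cv2.cvtColor(im,cv2.COLOR_BGR2GRAY);w=np.load("E.npz")
for r in(154,160):print(r,g[r,200:222].tolist(),g[r,288:310].tolist())
for c in(215,235,255,275,293):print(c,g[140:178,c].tolist())
Rp=R.from_euler("z",.2885)*R.from_euler("y",-.5)
for x in(.04,.037,.034):
  print(x,[proj(w,np.array([.6154,.0727,.0782])+Rp.apply([x,y,0])).round(1).tolist() for y in(.028,-.028)])
E
```

```text
154 [184, 185, 184, 182, 181, 183, 184, 181, 168, 144, 128, 128, 128, 124, 125, 127, 128, 127, 128, 126, 123, 124] [126, 128, 128, 127, 127, 127, 124, 123, 124, 130, 153, 177, 184, 184, 183, 184, 185, 186, 183, 184, 184, 183]
160 [185, 184, 184, 185, 186, 186, 186, 183, 173, 154, 133, 127, 130, 130, 131, 130, 128, 128, 129, 129, 130, 129] [130, 130, 130, 128, 126, 130, 127, 127, 126, 135, 158, 178, 181, 182, 182, 182, 181, 182, 181, 181, 182, 181]
215 [123, 113, 104, 96, 84, 73, 82, 123, 174, 185, 161, 136, 128, 127, 127, 127, 128, 129, 130, 128, 130, 129, 130, 129, 129, 131, 134, 154, 188, 212, 215, 202, 171, 149, 144, 142, 144, 143]
235 [125, 111, 100, 85, 74, 70, 77, 122, 171, 180, 157, 133, 126, 125, 125, 126, 124, 122, 124, 126, 126, 126, 125, 125, 126, 126, 129, 149, 188, 210, 215, 203, 170, 145, 137, 135, 137, 140]
255 [126, 114, 103, 94, 82, 68, 85, 136, 180, 184, 160, 137, 129, 129, 130, 130, 126, 124, 124, 126, 124, 127, 129, 129, 129, 129, 134, 151, 188, 211, 215, 203, 171, 145, 137, 136, 136, 136]
275 [124, 112, 103, 93, 78, 67, 84, 136, 171, 167, 139, 124, 122, 124, 124, 124, 124, 123, 120, 120, 121, 123, 123, 124, 123, 123, 127, 144, 183, 210, 215, 205, 178, 154, 144, 143, 144, 142]
293 [124, 114, 104, 92, 78, 68, 85, 135, 178, 181, 153, 129, 125, 127, 127, 127, 127, 128, 126, 127, 130, 129, 127, 128, 129, 128, 128, 144, 182, 209, 215, 204, 179, 157, 146, 145, 145, 145]
0.04 [[208.7, 147.8], [298.9, 147.9]]
0.037 [[208.8, 152.6], [298.7, 152.8]]
0.034 [[209.0, 157.4], [298.5, 157.6]]
```

```bash
python3 -m pendant '[[[0,-0.5,0.4,10,0,0,0],[0,-0.5,0.4,25,0,0,0],[0,-0.5,0.4,38,0,0,0],[0,-0.5,0.4,48,0,0,0],[0,-0.5,0.4,52,0,0,0],[0,-0.5,0.4,53,0,0,0],[0,-0.5,0.4,53,0,0,0],[0,-0.5,0.4,53,0,0,0]]]'
cat > chk.py <<'E'
from goal import *
T=[]
for i in range(4): T.append(monitor.get_state()) if i==0 else (viewer.snapshot("top"),T.append(monitor.get_state()))
f=np.mean([t["wrist_force"] for t in T],0);m=np.mean([t["wrist_torque"] for t in T],0)
R0=R.from_rotvec(T[-1]["ee_rot"])
print("tool force",R0.inv().apply(f).round(2),"torque w",m.round(3),"tool",R0.inv().apply(m).round(3))
rel(*goal(0.))
E
python3 chk.py
```

```text
clock: 18.77
tcp_pos: [0.6046, 0.0691, 0.1011]
ee_rot: [-2.946, -0.428, -0.755]
wrist_force: [0.3, 0.4, -0.9]
gripper_width: 0.134
grip_force: 39.1
tool force [-0.2  -0.07  0.43] torque w [-0.18   0.548 -0.011] tool [-0.02  -0.577  0.001]
shift [-0.9 -0.4  7.7] turn [ 0.04 -0.09  0.02]
```

```bash
python3 -m pendant '[[[0,-0.8,-0.3,3,0,0,0],[0,-0.8,-0.3,6,0,0,0],[0,-0.8,-0.3,7,0,0,0],[0,-0.8,-0.3,7,0,0,0]]]'; python3 chk.py; python3 -m pendant '[[[0,0,0,1,0,0,0],[0,0,0,2,0,0,0],[0,0,0,2,0,0,0]]]'; python3 chk.py
```

```text
clock: 19.42
tcp_pos: [0.6068, 0.0703, 0.0939]
ee_rot: [-2.946, -0.428, -0.753]
wrist_force: [-0.0, 0.3, 0.1]
gripper_width: 0.135
grip_force: 39.1
tool force [-0.26  0.21 -0.05] torque w [-0.153  0.621  0.014] tool [ 0.033 -0.639  0.002]
shift [0.1 0.1 0.5] turn [ 0.02 -0.06  0.03]
clock: 19.95
tcp_pos: [0.6079, 0.0706, 0.0924]
ee_rot: [-2.946, -0.428, -0.754]
wrist_force: [-0.6, 0.2, 1.8]
gripper_width: 0.125
grip_force: 39.4
tool force [-0.08 -0.28 -1.47] torque w [-0.105  0.665  0.035] tool [ 0.095 -0.668  0.012]
shift [ 0.   0.1 -1.5] turn [ 0.02 -0.07  0.02]
```

```bash
python3 goal.py 0.002 .465; python3 -m pendant '[[[0,0.6,0,-2.5,0,0,0],[0,0.6,0,-3.5,0,-2,0],[0,0.6,0,-3.5,0,-2,0],[0,0.6,0,-3.5,0,-2,0]]]'; python3 goal.py 0.002 .465;python3 chk.py
```

```text
shift [ 0.7  0.1 -3.5] turn [ 0.02 -2.08  0.02]
clock: 20.6
tcp_pos: [0.6066, 0.0702, 0.0956]
ee_rot: [-2.963, -0.431, -0.704]
wrist_force: [0.5, -0.3, -0.5]
gripper_width: 0.135
grip_force: 39.1
shift [ 0.4  0.1 -0.1] turn [ 0.01 -0.09  0.03]
tool force [-0.28  0.22  0.52] torque w [-0.154  0.527 -0.011] tool [-0.003 -0.549  0.01 ]
shift [-0.   0.1  1.9] turn [0.01 1.94 0.02]
```

Free again, so the torque baseline here is -0.549. Approach in small steps.

```bash
python3 -m pendant '[[[0,0,0,1,0,0,0],[0,0,0,2,0,0,0],[0,0,0,2,0,0,0]]]'; python3 chk.py; python3 -m pendant '[[[0,0,0,1,0,0,0],[0,0,0,2,0,0,0],[0,0,0,2,0,0,0]]]'; python3 chk.py
```

```text
clock: 21.12
tcp_pos: [0.6075, 0.0704, 0.0938]
ee_rot: [-2.963, -0.431, -0.703]
wrist_force: [-1.3, -1.2, 1.1]
gripper_width: 0.133
grip_force: 39.3
tool force [-1.18  0.54 -1.49] torque w [-0.187  0.617 -0.012] tool [-0.008 -0.645  0.009]
shift [-0.3  0.  -0. ] turn [0.02 1.95 0.02]
clock: 21.65
tcp_pos: [0.6085, 0.0707, 0.0921]
ee_rot: [-2.963, -0.431, -0.704]
wrist_force: [-2.9, -1.3, 1.9]
gripper_width: 0.136
grip_force: 39.6
tool force [-1.66  0.38 -3.37] torque w [-0.192  0.622 -0.012] tool [-0.011 -0.65   0.007]
shift [-0.4  0.1 -2. ] turn [0.02 1.94 0.02]
```

```bash
python3 -m pendant '[[[0,0.5,0,0,0,-1.5,0],[0,0.5,0,0,0,-1.5,0],[0,0.5,0,0,0,-1.5,0]]]'|grep tcp; python3 chk.py; python3 -m pendant '[[[0,-0.8,0,0,0,2.5,0],[0,-0.8,0,0,0,2.5,0],[0,-0.8,0,0,0,2.5,0]]]'|grep tcp; python3 chk.py
```

```text
tcp_pos: [0.6092, 0.071, 0.0926]
tool force [ 0.25 -0.06 -3.6 ] torque w [-0.041  0.244  0.002] tool [ 0.028 -0.245  0.011]
shift [-1.4  0.1 -1.8] turn [0.02 3.37 0.03]
tcp_pos: [0.6078, 0.0705, 0.0917]
tool force [-1.49  0.09 -2.8 ] torque w [-0.207  0.741 -0.003] tool [ 0.01  -0.769  0.008]
shift [ 0.1  0.1 -2.1] turn [0.01 0.99 0.02]
```

```bash
python3 -m pendant '[[[0,0.5,0,0,0,-1.6,0],[0,0.5,0,1,0,-1.6,0],[0,0.5,0,3,0,-1.6,0],[0,0.5,0,4,0,-1.6,0],[0,0.5,0,4,0,-1.6,0],[0,0.5,0,4,0,-1.6,0]]]' 22; python3 chk.py; python3 -m pendant '[[[0,0,0,-1,0,0,0],[0,0,0,-2,0,0,0],[0,0,0,-2,0,0,0],[0,0,0,-2,0,0,0]]]' 22; python3 chk.py
```

```text
clock: 23.6
tcp_pos: [0.6109, 0.0714, 0.0891]
ee_rot: [-2.967, -0.431, -0.691]
wrist_force: [-3.5, -0.6, 5.6]
gripper_width: 0.134
grip_force: 40.1
tool force [-0.8  -0.02 -6.71] torque w [-0.035  0.35   0.049] tool [ 0.081 -0.346 -0.015]
shift [-1.3  0.1 -5.8] turn [0.03 2.45 0.03]
clock: 24.25
tcp_pos: [0.6099, 0.0712, 0.0908]
ee_rot: [-2.967, -0.432, -0.69]
wrist_force: [-0.9, -1.5, 5.8]
gripper_width: 0.129
grip_force: 40.0
tool force [ 1.16 -0.18 -5.59] torque w [0.04  0.101 0.014] tool [ 0.066 -0.085  0.017]
shift [-1.3  0.1 -3.9] turn [0.02 2.48 0.03]
```

```bash
sed -i 's/^rel(\*goal(0.))/F=R0.inv().apply(f)-[-.2,.1,.45];M=R0.inv().apply(m);th=np.arcsin(-R0.as_matrix()[2,0]*-1);b=-.549*np.sin(th)\/np.sin(.465)\nprint("th",th,"N",-F[2],"cop x mm",((M[1]-b)-.14*F[0])\/-F[2]*1000);rel(*goal(-.003,.479))/' chk.py
python3 -m pendant '[[[0,-0.4,0,0,0,1.3,0],[0,-0.4,0,-0.5,0,1.3,0],[0,-0.4,0,-0.5,0,1.3,0]]]' 25; python3 chk.py
```

```text
clock: 24.78
tcp_pos: [0.6088, 0.0709, 0.0907]
ee_rot: [-2.957, -0.43, -0.721]
wrist_force: [-1.8, 0.6, 3.9]
gripper_width: 0.138
grip_force: 39.8
tool force [ 0.07 -0.63 -4.16] torque w [-0.021  0.31   0.028] tool [ 0.074 -0.303  0.007]
th 0.4780153517576914 N 4.614232498608084 cop x mm 48.34002973975682
shift [ 0.3  0.1 -0.5] turn [0.02 0.06 0.02]
```

```bash
python3 -m pendant '[[[0,0,0,-3,0,0,0],[0,0,0,-8,0,0,0],[0,0,0,-11,0,0,0],[0,0,0,-12,0,0,0],[0,0,0,-12,0,0,0],[0,0,0,-12,0,0,0]]]' 40; python3 chk.py
cat > edge.py <<'E'
from goal import *
w=snap("wrist","F.png");T=w["st"];R0=R.from_rotvec(T["ee_rot"]);g=cv2.GaussianBlur(cv2.cvtColor(w["im"],cv2.COLOR_BGR2GRAY),(3,3),0).astype(float)
print("pred rows",[proj(w,T["tcp_pos"]+R0.apply([.038,y,.0117])).round(1).tolist() for y in(-.026,0,.026)])
for c in(205,230,255,275,295):print(c,g[140:176,c].astype(int).tolist())
for r in(176,185,200,215):print(r,"L",g[r,178:206].astype(int).tolist(),"R",g[r,296:326].astype(int).tolist())
E
python3 edge.py
```

```text
clock: 25.68
tcp_pos: [0.6036, 0.0693, 0.1013]
ee_rot: [-2.957, -0.43, -0.721]
wrist_force: [0.3, 0.4, -1.6]
gripper_width: 0.135
grip_force: 39.1
tool force [-0.61  0.36  0.78] torque w [-0.137  0.508  0.035] tool [ 0.028 -0.526 -0.025]
th 0.4781667446246234 N -0.3326297523645105 cop x mm -283.1552208759897
shift [ 0.2  0.1 11.4] turn [0.01 0.05 0.02]
pred rows [[191.4, 168.8], [251.4, 168.8], [311.5, 168.8]]
205 [124, 124, 124, 124, 124, 128, 141, 155, 146, 121, 100, 87, 75, 66, 62, 63, 74, 105, 146, 176, 178, 157, 134, 124, 122, 123, 130, 150, 179, 201, 203, 186, 164, 150, 145, 144]
230 [124, 124, 124, 124, 124, 128, 142, 154, 142, 115, 96, 85, 75, 67, 63, 63, 75, 105, 146, 175, 179, 163, 142, 128, 123, 123, 130, 149, 178, 201, 207, 196, 175, 156, 146, 143]
255 [123, 124, 124, 124, 124, 128, 141, 153, 141, 115, 95, 84, 74, 67, 65, 67, 83, 114, 152, 177, 179, 163, 142, 128, 124, 125, 131, 150, 178, 201, 207, 194, 169, 147, 136, 134]
275 [124, 124, 124, 124, 125, 129, 144, 156, 143, 115, 94, 83, 74, 67, 64, 66, 81, 113, 150, 174, 175, 158, 137, 125, 121, 120, 124, 142, 173, 198, 206
[... 704 characters left out ...]
 142, 142, 142, 141, 140, 140, 144, 157, 170, 177, 178, 178, 178, 178, 178, 178, 178, 178, 179, 179]
200 L [170, 165, 158, 146, 132, 123, 126, 139, 154, 167, 174, 178, 179, 179, 179, 173, 159, 139, 129, 131, 136, 140, 142, 143, 143, 143, 143, 142] R [142, 141, 141, 142, 142, 142, 142, 142, 142, 141, 141, 142, 142, 140, 139, 142, 154, 169, 176, 175, 170, 159, 144, 130, 124, 132, 146, 160, 168, 172]
215 L [165, 158, 148, 134, 119, 109, 105, 105, 105, 105, 105, 105, 105, 105, 105, 105, 106, 110, 117, 125, 133, 139, 141, 142, 143, 143, 143, 143] R [142, 142, 141, 141, 142, 142, 142, 141, 141, 141, 141, 141, 141, 140, 135, 125, 114, 108, 107, 107, 107, 107, 108, 109, 112, 119, 133, 149, 161, 168]
```

```bash
python3 -m pendant '[[[0,0.2,0.1,3,0,0,0],[0,0.2,0.1,7,0,0,0],[0,0.2,0.1,9,0,0,0],[0,0.2,0.1,10,0,0,0],[0,0.2,0.1,10,0,0,0]]]' >/dev/null; python3 chk.py;  python3 -m pendant '[[[0,0,0,1,0,0,0],[0,0,0,2,0,0,0],[0,0,0,2,0,0,0]]]'>/dev/null; python3 chk.py
```

```text
tool force [-0.83  0.36 -2.05] torque w [-0.14   0.597  0.003] tool [ 0.033 -0.613  0.014]
th 0.4783971654674677 N 2.501845211775018 cop x mm 15.82791615346452
shift [-0.1 -0.   1.6] turn [0.02 0.03 0.02]
tool force [-1.52 -0.39 -4.34] torque w [-0.154  0.686  0.037] tool [ 0.059 -0.701 -0.011]
th 0.47835188172731474 N 4.794129430065375 cop x mm 9.816651741184597
shift [-0.1 -0.  -0.5] turn [0.02 0.04 0.02]
```

```bash
python3 edge.py | sed -n 1,6p; python3 - <<'E'
from goal import *
g=cv2.cvtColor(cv2.imread("pics/F.png"),cv2.COLOR_BGR2GRAY)
T=monitor.get_state();print(T["clock"])
for r in(164,166,175,185):print(r,g[r,182:214].tolist(),g[r,290:322].tolist())
w=snap("wrist");R0=R.from_rotvec(T["ee_rot"])
for x,y,z in((.04,.028,.0177),(.04,-.028,.0177),(.038,.026,.0117),(.038,-.026,.0117)):print(x,y,proj(w,T["tcp_pos"]+R0.apply([x,y,z])).round(1))
E
```

```text
pred rows [[191.4, 168.8], [251.4, 168.8], [311.5, 168.8]]
205 [124, 123, 123, 123, 123, 123, 123, 124, 131, 148, 165, 161, 134, 107, 92, 82, 73, 65, 64, 74, 103, 143, 172, 175, 155, 130, 124, 144, 176, 200, 205, 193, 172, 154, 145, 142]
230 [123, 123, 124, 124, 123, 123, 123, 125, 133, 152, 169, 163, 136, 109, 93, 84, 75, 68, 66, 76, 105, 145, 175, 182, 169, 149, 138, 151, 178, 200, 205, 190, 164, 143, 135, 135]
255 [124, 124, 124, 123, 123, 123, 124, 126, 134, 150, 163, 152, 126, 104, 93, 84, 75, 67, 67, 80, 112, 149, 174, 180, 167, 148, 138, 150, 177, 199, 205, 195, 174, 155, 145, 141]
275 [123, 123, 123, 123, 123, 123, 123, 126, 137, 158, 170, 156, 127, 104, 92, 83, 74, 67, 67, 81, 112, 147, 171, 176, 163, 143, 135, 149, 176, 198, 204, 193, 172, 154, 144, 141]
295 [123, 124, 124, 123, 123, 123, 123, 126, 137, 157, 168, 154, 125, 103, 90, 80, 70, 64, 66, 81, 114, 153, 178, 181, 165, 145, 137, 150, 176, 198, 204, 193, 172, 154, 144, 141]
27.225
164 [179, 178, 177, 177, 177, 177, 173, 167, 158, 165, 172, 170, 161, 157, 158, 165, 173, 173, 172, 173, 172, 162, 158, 155, 155, 160, 171,
[... 568 characters left out ...]
122, 122, 123, 126, 132, 137, 140, 140, 139, 133, 127, 133, 140, 142, 141, 141, 141, 140, 136, 130, 127, 133] [141, 140, 142, 140, 140, 141, 140, 141, 137, 136, 139, 142, 140, 142, 140, 141, 140, 139, 136, 132, 139, 138, 137, 147, 162, 172, 174, 174, 174, 173, 174, 174]
185 [177, 178, 178, 177, 178, 177, 176, 173, 157, 128, 122, 121, 121, 122, 126, 135, 138, 141, 141, 142, 142, 140, 142, 141, 142, 141, 140, 142, 141, 142, 141, 142] [143, 139, 136, 137, 141, 141, 142, 140, 142, 140, 139, 136, 131, 134, 140, 142, 140, 141, 140, 140, 136, 129, 132, 152, 173, 178, 178, 179, 177, 178, 176, 176]
0.04 0.028 [313.9 161.9]
0.04 -0.028 [189.1 161.9]
0.038 0.026 [311.5 168.8]
0.038 -0.026 [191.4 168.8]
```

```bash
python3 -m pendant '[[[0,0,0,-3,0,0,0],[0,0,0,-7,0,0,0],[0,-0.7,-0.9,-8,0,0.2,0],[0,-0.7,-0.9,-8,0,0.2,0],[0,-0.7,-0.9,-6,0,0.2,0],[0,-0.7,-0.9,-3,0,0.2,0],[0,-0.7,-0.9,-1,0,0.2,0],[0,-0.7,-0.9,0,0,0.2,0]]]'; python3 -m pendant '[[[0,0,0,0,0,0,0],[0,0,0,0,0,0,0]]]'; python3 chk.py; python3 - <<'E'
from goal import *
w=snap("wrist","G.png");g=cv2.cvtColor(w["im"],cv2.COLOR_BGR2GRAY)
for r in(166,175,185):print(r,g[r,184:204].tolist(),g[r,302:322].tolist())
print(g[156:176,[230,275]].T.tolist())
a=snap("scene","H.png")
b=snap("top");m,bl=blobs(b["im"],(0,0,135),(180,60,255),10)
E
```

```text
clock: 28.28
tcp_pos: [0.6084, 0.0715, 0.0905]
ee_rot: [-2.955, -0.43, -0.726]
wrist_force: [-2.8, -1.9, 3.1]
gripper_width: 0.136
grip_force: 39.7
clock: 28.52
tcp_pos: [0.6084, 0.0715, 0.0907]
ee_rot: [-2.955, -0.43, -0.726]
wrist_force: [-2.3, -1.0, 3.2]
gripper_width: 0.136
grip_force: 39.7
tool force [-0.8   0.34 -4.03] torque w [-0.123  0.523 -0.007] tool [ 0.024 -0.536  0.02 ]
th 0.482074849640944 N 4.481117654634468 cop x mm 25.667447254048483
shift [ 0.5  0.9 -0.4] turn [ 0.02 -0.18  0.02]
166 [178, 177, 177, 174, 175, 175, 173, 158, 128, 120, 124, 123, 122, 123, 122, 124, 128, 124, 124, 125] [127, 128, 125, 125, 126, 125, 126, 123, 121, 119, 119, 121, 136, 160, 173, 177, 177, 178, 177, 177]
175 [179, 178, 178, 177, 178, 178, 175, 164, 139, 123, 122, 125, 132, 137, 141, 141, 140, 141, 141, 141] [141, 141, 140, 141, 140, 139, 140, 141, 141, 140, 135, 134, 147, 168, 174, 174, 174, 173, 173, 173]
185 [177, 178, 179, 178, 179, 179, 177, 173, 156, 129, 122, 122, 125, 131, 132, 136, 139, 142, 140, 140] [140, 141, 140, 141, 141, 142, 141, 142, 142, 134, 133, 141, 161, 175, 178, 180, 177, 178, 177, 176]
[[64, 63, 75, 112, 157, 182, 183, 166, 141, 125, 125, 145, 180, 205, 209, 196, 170, 150, 142, 140], [64, 64, 75, 112, 155, 181, 179, 148, 120, 111, 114, 136, 178, 203, 211, 196, 166, 141, 133, 131]]
```

```bash
python3 -c "
from plant import job,monitor
s=monitor.get_state();print(s['clock'],s['wrist_force'],s['grip_force']);print(job.hand_in())"
```

```text
28.825 [-2.60391702 -0.62675954  2.79068979] 39.728440046310425
the job is handed in; nothing more can be done
None
```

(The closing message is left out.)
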